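# Line up the calibration weights on their rail

### The arm

A 6-joint arm with a two-finger parallel gripper is mounted at the origin on a cart in front of the work surface, level with it; the furniture and walls round the work are solid. World frame = base frame: x ahead of the robot, y to its left, z up, the work surface at z = 0. Lengths are in m, angles in rad, forces in N, time in s.
With the tool pointing down it reaches from about 0.4 to 0.825 m from the base axis. Payload 7 kg.
Tool frame: the origin (TCP) lies on the centre line of the jaws, within the pads' length; the fingertips stand arm.tip_reach ahead of it and the grasp point (between the pads) lies 5 mm behind it (arm.tip_reach is the distance from the TCP to the fingertips, in m); z points along the fingers, y is the line along which they close (so a half turn about z gives the same grasp; the last joint's range is limited). The gripper opens to 88 mm and grips with 3 to 60 N. Pads are 19 mm wide; open, the fingers measure 130 mm over their backs; the gripper's body (78 mm by 193 mm) begins 47 mm behind the grasp point.
Start: joints at [-0.903, 0.359, 0.012, 0, -1.224, -0.288], TCP at [0.25, -0.627, 0.241] pointing down, gripper open.
Joint ranges: [-3.07, 3.07], [-1.43, 2.12], [-1.02, 1.25], [-3.03, 1.67], [-3.05, -0], [-3.03, 3.03]. Speed limits (rad/s): [2.39, 2.39, 3.01, 3.14, 3.14, 3.14].

### API

Orientations are given as [roll, pitch, yaw] about the fixed x, y, z axes, in that order (R = Rz(yaw) Ry(pitch) Rx(roll)).
In Python, from station import status, optics, order, arm gives the robot as it stands. The module is installed in compiled form; this text tells all that it offers.
- The arm moves only by the shell command python3 -m jog 'ROWS' [FORCE]. ROWS is JSON, a list of rows, each a list of 3 entries, a list of its own where there are three numbers: the gripper command: -1 is shut, 1 is fully open, values between are in proportion, then the shift along the tool's x, y, z in mm, then the turn about the tool's z in rad. A call has 1 to 20 rows; each row is the pose to reach, as a shift and turn from the pose commanded when the call began, along the tool's axes at that moment; what a row does not reach only later rows make up. A row lasts 1/8 s, in which the tool goes at most 62.5 mm and 10.7 degrees, less where a joint would pass 70% of its speed; a pose out of reach is approached as far as the arm can. A call with a gripper value outside its range is refused whole. The fingers move at their own pace and stop on an object; FORCE is the grip in N (left out, the last holds). Time passes only in rows, so rows that repeat a pose let the fingers close. It gives the time, the measured TCP pose, the force, the opening and the grip force at its end, in the units of the state.
- status.get_state(): the state, without advancing time (a new reading comes with each control period).
- optics.grab_frame(name): name is "scene" or "top" or "wrist"; returns a dict with "color" (384x512x3 uint8, red, green, blue), "mtx" (3x3 intrinsics, pixels), "cam_to_world" (4x4, takes a point from camera to world coordinates). Camera axes: x right, y down, z forward; pixel columns grow to the right and rows downward; lengths in m; the calibration is good to about 2 mm. A picture is of the moment at which its call begins. There is no depth.
- order.job_done(): hands the job in; it is judged then, once.
The state is a dict: "t": time; "q": joint angles; "qd": joint speeds; "joint_efforts": joint torques, N m; "eef_pos": TCP position; "ee_rot": TCP orientation; "force": force on the tool from outside, world axes, zero at the start; "moment": the same for the moment, N m; "width": finger opening in m; "gripper_force": force on a finger pad.
Only numpy, scipy, OpenCV 4.12 (cv2) and the standard library are available. Lean on these libraries where they do the work, as an engineer would, in place of code of your own. Each camera call takes 0.05 s, during which the arm holds its last target. There are 200 camera calls.

### The job

The force gauge of the tester is to be checked with rising loads: line the four steel calibration weights up in order of size on the aluminium rail, each upright and fully down in the white socket bored to its size. Set them down gently rather than dropping them, let go of them all, and leave the dial gauge and the reagent bottle where they are.

Things in the scene. Friction and masses are not known exactly. Their poses are not given: they have to be found in the camera images.
- weight_1_mid (a point): smallest of four plain steel calibration weights: upright cylinder 20 mm in diameter and 30 mm high, with a narrower neck and knob on top (12 mm across); 40 mm high in all. The point is on its axis, half-way up (20 mm above its flat underside); z points up along the axis. It stands loose on the bench top (z = 0). Grip it across the cylinder; for setting it in its socket keep the fingertips 13 mm or more above its underside.
- weight_2_mid (a point): second smallest of four plain steel calibration weights: upright cylinder 30 mm in diameter and 33 mm high, with a narrower neck and knob on top (18 mm across); 46 mm high in all. The point is on its axis, half-way up (23 mm above its flat underside); z points up along the axis. It stands loose on the bench top (z = 0). Grip it across the cylinder; for setting it in its socket keep the fingertips 13 mm or more above its underside.
- weight_3_mid (a point): second largest of four plain steel calibration weights: upright cylinder 40 mm in diameter and 36 mm high, with a narrower neck and knob on top (24 mm across); 52 mm high in all. The point is on its axis, half-way up (26 mm above its flat underside); z points up along the axis. It stands loose on the bench top (z = 0). Grip it across the cylinder; for setting it in its socket keep the fingertips 13 mm or more above its underside.
- weight_4_mid (a point): largest of four plain steel calibration weights: upright cylinder 50 mm in diameter and 40 mm high, with a narrower neck and knob on top (30 mm across); 60 mm high in all. The point is on its axis, half-way up (30 mm above its flat underside); z points up along the axis. It stands loose on the bench top (z = 0). Grip it across the cylinder; for setting it in its socket keep the fingertips 13 mm or more above its underside.
- seat_1 (a point): smallest of four white plastic sockets in a row on a fixed aluminium rail (300 x 64 x 18 mm, lying any way round), for the 20 mm weight: bore 27 mm, flared to 35 mm at the mouth, 41 mm over the lip. The point is the centre of the bore's floor, 21 mm above the bench; the mouth is 11 mm above it. z up, y along the rail towards the larger sockets; centres 49 to 83 mm apart.
- seat_2 (a point): second smallest of four white plastic sockets in a row on a fixed aluminium rail (300 x 64 x 18 mm, lying any way round), for the 30 mm weight: bore 37 mm, flared to 45 mm at the mouth, 51 mm over the lip. The point is the centre of the bore's floor, 21 mm above the bench; the mouth is 11 mm above it. z up, y along the rail towards the larger sockets; centres 49 to 83 mm apart.
- seat_3 (a point): second largest of four white plastic sockets in a row on a fixed aluminium rail (300 x 64 x 18 mm, lying any way round), for the 40 mm weight: bore 47 mm, flared to 55 mm at the mouth, 61 mm over the lip. The point is the centre of the bore's floor, 21 mm above the bench; the mouth is 11 mm above it. z up, y along the rail towards the larger sockets; centres 49 to 83 mm apart.
- seat_4 (a point): largest of four white plastic sockets in a row on a fixed aluminium rail (300 x 64 x 18 mm, lying any way round), for the 50 mm weight: bore 57 mm, flared to 65 mm at the mouth, 71 mm over the lip. The point is the centre of the bore's floor, 21 mm above the bench; the mouth is 11 mm above it. z up, y along the rail towards the larger sockets; centres 49 to 83 mm apart.
- gauge_mid (a point): bystander: dial thickness gauge with a black frame, 68 x 113 mm and 18 mm high, lying loose to the right of the weights; the point is its centre. Not to be moved.
- vial_mid (a point): bystander: clear round reagent bottle with a white cap and a green band, 46 mm in diameter, 71 mm high, standing loose behind the weights; the point is on its axis half-way up. Not to be moved.
Mind the look-alikes: they are no part of the job. What is shaped like the part that bears weight_4_mid but purple is not meant.

How it is judged:
At the end, for the whole second after the job is handed in: Each of the four weights stands at rest in the socket of its own size: within 8 mm of the socket's axis, its underside within 4 mm of the socket's floor, within 0.1 rad of upright (horizontal distance between weight_1_mid and seat_1 below 0.008 m and z of weight_1_mid in the frame of seat_1 between 0.016 and 0.024 m and angle between each of weight_1_mid, weight_2_mid, weight_3_mid, weight_4_mid's own z axis and vertical below 0.1 rad and linear speed of each of weight_1, weight_2, weight_3, weight_4 below 0.02 m/s and angular speed of each of weight_1, weight_2, weight_3, weight_4 below 0.2 rad/s and horizontal distance between weight_2_mid and seat_2 below 0.008 m and z of weight_2_mid in the frame of seat_2 between 0.019 and 0.027 m and horizontal distance between weight_3_mid and seat_3 below 0.008 m and z of weight_3_mid in the frame of seat_3 between 0.022 and 0.03 m and horizontal distance between weight_4_mid and seat_4 below 0.008 m and z of weight_4_mid in the frame of seat_4 between 0.026 and 0.034 m); the robot touches nothing.
It fails at once if a weight is dropped into its socket from well above (about 25 mm or more) instead of being set down ((horizontal distance between weight_1_mid and seat_1 below 0.02 m and z of weight_1_mid in the frame of seat_1 below 0.05 m and linear speed of weight_1 above 0.7 m/s) or (horizontal distance between weight_2_mid and seat_2 below 0.02 m and z of weight_2_mid in the frame of seat_2 below 0.053 m and linear speed of weight_2 above 0.7 m/s) or (horizontal distance between weight_3_mid and seat_3 below 0.02 m and z of weight_3_mid in the frame of seat_3 below 0.056 m and linear speed of weight_3 above 0.7 m/s) or (horizontal distance between weight_4_mid and seat_4 below 0.02 m and z of weight_4_mid in the frame of seat_4 below 0.06 m and linear speed of weight_4 above 0.7 m/s)).
It fails at once if the dial gauge is moved more than 20 mm (distance of gauge_mid from where it was at the start of the episode above 0.02 m).
It fails at once if the reagent bottle is moved more than 20 mm (distance of vial_mid from where it was at the start of the episode above 0.02 m).
It also fails if it takes over 96 s, if anything falls off the work surface, if the arm or the gripper's body presses on something with over 40 N, if the wrist force passes 120 N, or if a joint passes its speed limit or range.

## Working session

There is one attempt and no reset: what is moved stays moved. The work goes in short steps, Python scripts to look and compute and a shell command to move; the robot and the scene stay as the last step left them, time stands still between calls to the robot, and variables do not carry over. Pictures are saved under pics/ and viewed, at most 14 in all, crops included, and the job is handed in when it is done.

```bash
mkdir -p pics
python3 - <<'E'
from station import status, optics, order, arm
import cv2,numpy as np
s=status.get_state();print({k:np.round(v,3) for k,v in s.items()},arm.tip_reach)
for n in("scene","top"):
    f=optics.grab_frame(n);cv2.imwrite(f"pics/{n}0.png",f["color"][:,:,::-1]);print(n,f["mtx"].round(1).tolist(),f["cam_to_world"].round(3).tolist())
a=cv2.imread("pics/scene0.png");
E
```

```text
{'t': np.float64(0.0), 'q': array([-0.903,  0.359,  0.011, -0.   , -1.224, -0.288]), 'qd': array([-0.   ,  0.001,  0.002, -0.002,  0.001,  0.001]), 'joint_efforts': array([ 0.0000e+00, -5.8271e+01,  2.9306e+01,  6.9970e+00,  7.0000e-03,
       -0.0000e+00]), 'eef_pos': array([ 0.25 , -0.626,  0.24 ]), 'ee_rot': array([ 3.14 , -0.   , -2.762]), 'force': array([-0.092,  0.079,  0.78 ]), 'moment': array([ 0.028, -0.005,  0.004]), 'gripper_force': np.float64(0.0), 'width': np.float64(0.088)} 0.014
scene [[383.4, 0.0, 255.9], [0.0, 383.4, 191.9], [0.0, 0.0, 1.0]] [[0.554, -0.434, 0.71, -0.11], [-0.832, -0.283, 0.476, -0.546], [-0.006, -0.855, -0.518, 0.574], [0.0, 0.0, 0.0, 1.0]]
top [[394.0, 0.0, 263.6], [0.0, 394.0, 193.1], [0.0, 0.0, 1.0]] [[0.009, -0.99, 0.139, 0.458], [-1.0, -0.007, 0.015, -0.073], [-0.014, -0.139, -0.99, 1.052], [0.0, 0.0, 0.0, 1.0]]
```

View pics/top0.png

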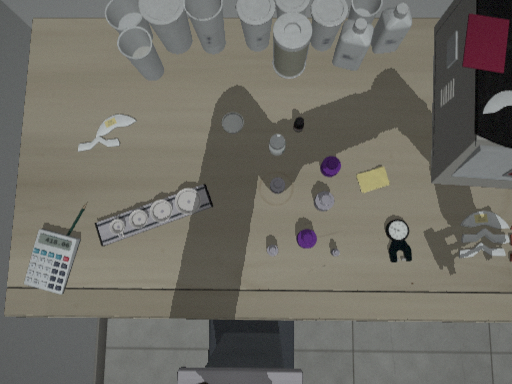

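View pics/scene0.png

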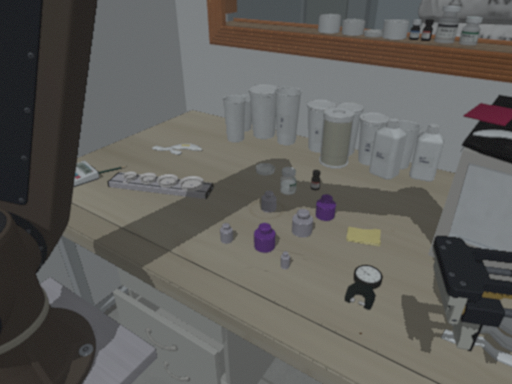

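Steel weights: four candidates in the top view, at (272,250), (335,252), (324,200) and (277,185). The purple ones at (306,239) and (330,166) are decoys. The rail has four white sockets from (118,226) to (187,200), and the gauge is at (399,235). The bottle is probably at (277,144). I'll enlarge these to confirm.

Run:
```python
import cv2,numpy as np
a=cv2.imread("pics/top0.png")
c=cv2.convertScaleAbs(cv2.resize(a[130:265,250:350],None,fx=4,fy=4,interpolation=cv2.INTER_CUBIC),alpha=1.2)
d=cv2.resize(a[175:250,90:220],None,fx=3,fy=3,interpolation=cv2.INTER_CUBIC)
o=np.zeros((540,795,3),np.uint8);o[:540,:400]=c;o[:225,405:795]=d
b=cv2.imread("pics/scene0.png")[160:260,215:345];o[230:530,405:795]=cv2.resize(b,None,fx=3,fy=3,interpolation=cv2.INTER_CUBIC)
cv2.imwrite("pics/crop0.png",o)
```

```text
(no output)
```

View pics/crop0.png

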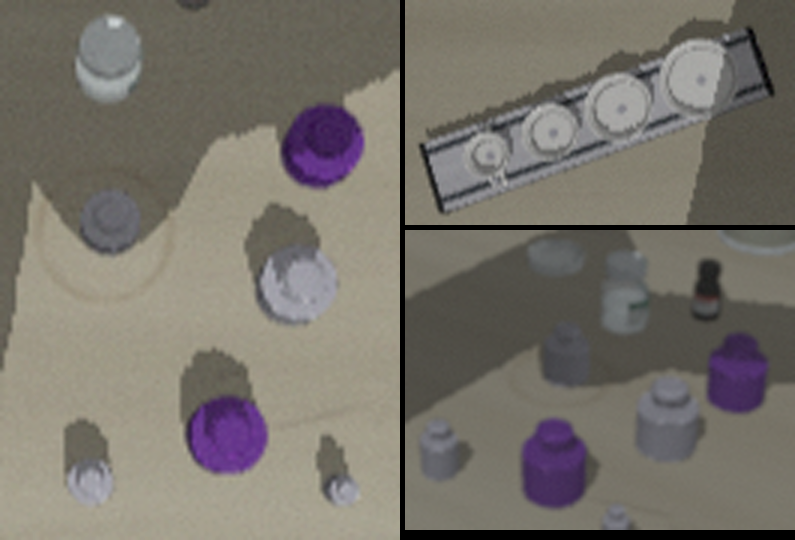

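The crop settles it. The steel weights are W1 (335,252), W2 (272,250), W3 (277,185, half in shadow) and W4 (324,201). The purple pair are the look-alikes. The bottle is at (277,146), and the sockets run S1 (118,227), S2 (139,219), S3 (162,211), S4 (189,202).

```bash
cat > h.py <<'E'
from station import status, optics, order, arm
import cv2,numpy as np
def ray(f,p,z):
    d=f["cam_to_world"][:3,:3]@np.linalg.solve(f["mtx"],[p[0],p[1],1.]);o=f["cam_to_world"][:3,3]
    return (o+d*(z-o[2])/d[2])[:2]
def proj(f,X):
    T=np.linalg.inv(f["cam_to_world"]);c=T[:3,:3]@np.asarray(X)+T[:3,3];u=f["mtx"]@c;return u[:2]/u[2]
def tool(target,yaw=None):
    "shift in tool axes (mm) from measured TCP to world target xyz"
    from scipy.spatial.transform import Rotation as R
    s=status.get_state();r=R.from_euler('xyz',s["ee_rot"])
    return (r.inv().apply(np.asarray(target)-s["eef_pos"])*1000).round(1), s
E
python3 - <<'E'
from h import *
f=optics.grab_frame("top")
P=dict(w1=((335.5,252.5),.02),w2=((272.5,250),.022),w3=((277.5,185),.024),w4=((324,201),.026),p1=((306.5,239),.03),p2=((330.5,166),.03),vial=((277,145),.045),gauge=((399,240),.018),s1=((117.7,227),.021),s2=((139,218.7),.021),s3=((161.7,211),.021),s4=((188.7,201.7),.021))
for k,(p,z) in P.items(): print(k,ray(f,p,z).round(3))
w=optics.grab_frame("wrist");s=status.get_state();print(w["cam_to_world"].round(3).tolist(),w["mtx"].round(0).tolist())
E
```

```text
w1 [ 0.449 -0.244]
w2 [ 0.454 -0.082]
w3 [ 0.624 -0.094]
w4 [ 0.582 -0.216]
p1 [ 0.483 -0.169]
p2 [ 0.675 -0.233]
vial [ 0.727 -0.092]
gauge [ 0.483 -0.41 ]
s1 [0.51  0.325]
s2 [0.532 0.27 ]
s3 [0.553 0.211]
s4 [0.578 0.14 ]
[[-0.371, 0.886, 0.279, 0.174], [0.929, 0.354, 0.113, -0.658], [0.001, 0.301, -0.954, 0.384], [0.0, 0.0, 0.0, 1.0]] [[271.0, 0.0, 260.0], [0.0, 271.0, 190.0], [0.0, 0.0, 1.0]]
```

Run:
```python
from h import *
print(tool([.449,-.244,.16])[0])
```

```text
[-326.6  281.6   80.2]
```

```bash
python3 -m jog '[[0.2,[-33,28,8],-0.15],[0.2,[-72,63,18],-0.34],[0.2,[-118,102,29],-0.52],[0.2,[-163,141,40],-0.7],[0.2,[-209,180,51],-0.88],[0.2,[-254,219,62],-1.06],[0.2,[-300,258,73],-1.24],[0.2,[-327,282,80],-1.4],[0.2,[-327,282,80],-1.54],[0.2,[-327,282,80],-1.54],[0.2,[-327,282,80],-1.54]]' 10
cat > look.py <<'E'
import sys
from h import *
f=optics.grab_frame("wrist");s=status.get_state();print(s["t"],s["eef_pos"].round(4),s["ee_rot"].round(3),s["width"],s["force"].round(1))
cv2.imwrite(f"pics/{sys.argv[1]}.png",f["color"][:,:,::-1]);np.savez(f"pics/{sys.argv[1]}.npz",**f)
E
python3 look.py wa
```

```text
t: 1.58
eef_pos: [0.4492, -0.244, 0.1606]
ee_rot: [-3.142, -0.0, -1.225]
force: [0.3, -0.2, -0.2]
width: 0.0524
gripper_force: 0.0
1.625 [ 0.4492 -0.2442  0.1606] [-3.141 -0.    -1.225] 0.05236347738113368 [0.  0.1 0.5]
```

View pics/wa.png

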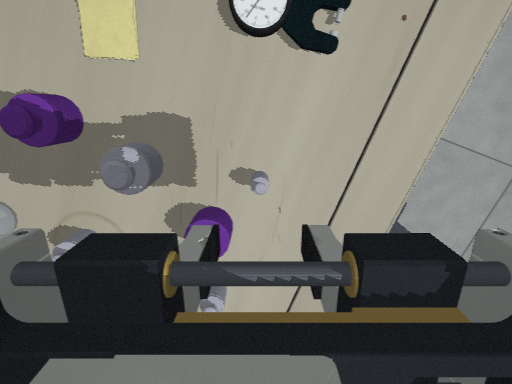

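The wrist view shows W1 at (260,183), with decoys at (210,230) and (40,120) and W4 at (130,167). The gripper fills the lower part. I'll cast rays from these onto the table.

Run:
```python
from h import *
f=dict(np.load("pics/wa.npz"));s=status.get_state()
e=s["eef_pos"];print(proj(f,e),proj(f,[e[0],e[1],.02]),f["cam_to_world"].round(3).tolist())
for n,p,z in(("w1knob",(262,177),.04),("w1mid",(260,183),.02),("w4",(131,167),.03),("w4knob",(117,177),.06),("w4bot",(145,160),.0)): print(n,ray(f,p,z))
g=cv2.cvtColor(f["color"],cv2.COLOR_RGB2GRAY)[160:205,235:285];a=cv2.resize(f["color"][100:220,60:300],None,fx=3.3,fy=3.3,interpolation=cv2.INTER_CUBIC);cv2.imwrite("pics/wa2.png",a[:,:,::-1])
```

```text
[259.14663538 248.84245657] [259.59098662 183.66941793] [[-0.941, -0.323, -0.102, 0.476], [-0.339, 0.897, 0.283, -0.322], [0.0, 0.301, -0.954, 0.305], [0.0, 0.0, 0.0, 1.0]]
w1knob [ 0.45118991 -0.25700404]
w1mid [ 0.44902749 -0.2450262 ]
w4 [ 0.58133647 -0.21866466]
w4knob [ 0.58021799 -0.21607012]
w4bot [ 0.57945659 -0.22087319]
```

View pics/wa2.png

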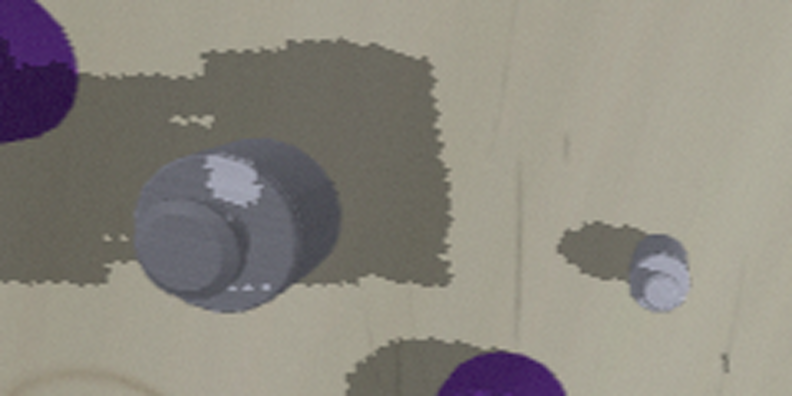

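Run:
```python
from h import *
f=dict(np.load("pics/wa.npz"))
for n,p,z in(("w1knob",(260.6,188.5),.04),("w1sh",(260.3,185.8),.03),("w4sh",(125.8,170.3),.04),("w4knob",(116.4,174.8),.06)): print(n,ray(f,p,z))
print(tool([.449,-.244,.030])[0])
```

```text
w1knob [ 0.4483993  -0.24511743]
w1sh [ 0.44865065 -0.24492885]
w4sh [ 0.58172552 -0.21731378]
w4knob [ 0.58114278 -0.2179811 ]
[-2.000e-01  1.000e-01  1.306e+02]
```

```bash
python3 -m jog '[[0.2,[1,0,40],0],[0.2,[1,0,85],0],[0.2,[1,0,115],0],[0.2,[1,0,130],0],[0.2,[1,0,130],0],[-1,[1,0,130],0],[-1,[1,0,130],0],[-1,[1,0,130],0],[-1,[1,0,130],0],[-1,[1,0,130],0]]' 20
```

```text
t: 2.88
eef_pos: [0.45, -0.2448, 0.031]
ee_rot: [-3.141, -0.0, -1.222]
force: [-1.8, 1.1, 4.8]
width: 0.0191
gripper_force: 20.0
```

```bash
python3 -m jog '[[-1,[0,0,-20],0],[-1,[0,0,-70],0],[-1,[0,0,-129],0],[-1,[-30,-15,-129],0],[-1,[-80,-39,-129],0],[-1,[-130,-63,-129],0],[-1,[-180,-88,-129],0],[-1,[-230,-112,-129],0],[-1,[-280,-137,-129],0],[-1,[-330,-161,-129],0],[-1,[-380,-185,-129],0],[-1,[-430,-210,-129],0],[-1,[-475,-232,-129],0],[-1,[-505,-246,-129],0],[-1,[-515,-251,-129],0],[-1,[-515,-251,-129],0],[-1,[-515,-251,-129],0]]'; python3 look.py wb
python3 - <<'E'
import cv2
a=cv2.imread('pics/wb.png');cv2.imwrite('pics/wb2.png',cv2.resize(a[0:270],(800,422),interpolation=cv2.INTER_CUBIC))
E
```

```text
t: 5.0
eef_pos: [0.5092, 0.324, 0.1595]
ee_rot: [3.141, -0.0, -1.223]
force: [0.6, -0.7, -1.2]
width: 0.0188
gripper_force: 20.0
5.05 [0.5093 0.3239 0.1596] [ 3.141 -0.    -1.223] 0.018818962459328636 [-0.9  0.4 -0.4]
```

View pics/wb2.png

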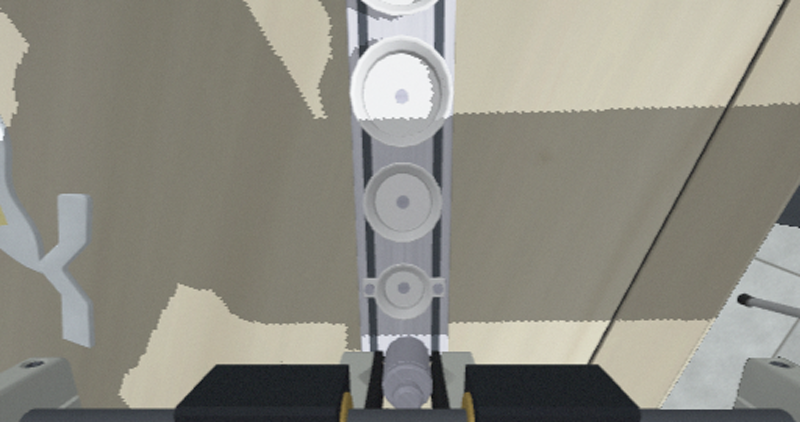

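The wrist view shows the held weight upright at about (260,240), with the sockets' floor dots at S1 (258,184), S2 (258,129) and S3 (257,61). The rail runs straight up the image.

Run:
```python
from h import *
f=dict(np.load("pics/wb.npz"))
for n,p,z in(("s1",(258.2,184.3),.021),("s2",(257.9,129),.021),("s3",(257.3,61.4),.021)): 
  q=ray(f,p,z);print(n,q)
  if n=='s1':print(tool([*q,.053])[0])
print(ray(f,(260.5,251),.169))
```

```text
s1 [0.5105174  0.32434915]
[-1.000e-01 -1.300e+00  1.066e+02]
s2 [0.53075206 0.26922379]
s3 [0.55261952 0.2102934 ]
[0.50985772 0.31971781]
```

```bash
python3 -m jog '[[-1,[0,-1,40],0],[-1,[0,-1,80],0],[-1,[0,-1,92],0],[-1,[0,-1,99],0],[-1,[0,-1,103],0],[-1,[0,-1,106],0],[-1,[0,-1,106],0]]'
```

```text
t: 5.92
eef_pos: [0.5106, 0.3256, 0.0541]
ee_rot: [-3.141, 0.0, -1.222]
force: [0.5, 0.0, -0.8]
width: 0.0194
gripper_force: 20.0
```

```bash
python3 -m jog '[[-1,[1,0,1],0],[-1,[1,0,2],0],[-1,[1,0,2],0],[-0.3,[1,0,2],0],[0.0,[1,0,2],0],[0.0,[1,0,2],0],[0.0,[1,0,2],0],[0,[1,0,-30],0],[0,[1,0,-80],0],[0,[1,0,-108],0],[0,[1,0,-108],0],[0,[1,0,-108],0]]'; python3 look.py wc;  python3 - <<'E'
import cv2
a=cv2.imread('pics/wc.png');cv2.imwrite('pics/wc2.png',cv2.resize(a[90:270,160:360],(800,720),interpolation=cv2.INTER_CUBIC)[:600])
E
```

```text
t: 7.42
eef_pos: [0.5104, 0.3242, 0.1611]
ee_rot: [3.141, 0.0, -1.222]
force: [0.5, -0.3, -0.4]
width: 0.0443
gripper_force: 0.0
7.475 [0.5103 0.324  0.1606] [ 3.14  -0.    -1.222] 0.04349772069484302 [-0.4 -0.3 -0.7]
```

View pics/wc2.png

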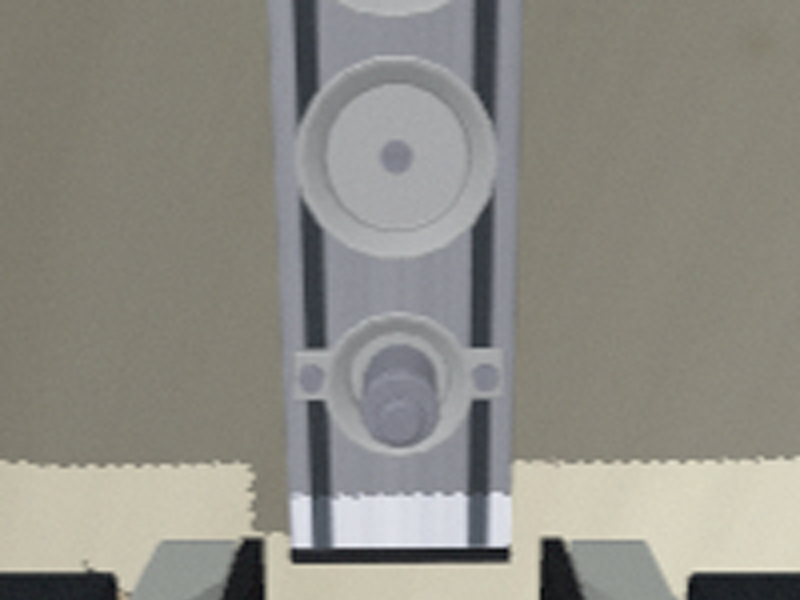

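W1 stands centred and down in S1, which is at crop (400,385). Next is W2.

```bash
python3 -m jog '[[0.4,[25,13,0],0],[0.4,[70,37,0],0],[0.4,[120,63,0],0],[0.4,[170,90,0],0],[0.4,[220,116,0],0],[0.4,[270,143,0],0],[0.4,[315,166,0],0],[0.4,[347,183,0],0],[0.4,[362,191,0],0],[0.4,[362,191,0],0],[0.4,[362,191,0],0]]'; python3 look.py wd;  python3 - <<'E'
import cv2
a=cv2.imread('pics/wd.png');cv2.imwrite('pics/wd2.png',cv2.resize(a[0:240,60:360],(750,600),interpolation=cv2.INTER_CUBIC)[:600])
E
```

```text
t: 8.85
eef_pos: [0.4553, -0.0804, 0.1613]
ee_rot: [3.141, 0.0, -1.221]
force: [-0.0, 0.8, 0.2]
width: 0.0614
gripper_force: 0.0
8.9 [ 0.4553 -0.0802  0.1614] [ 3.141  0.    -1.221] 0.06149401512765741 [0.3 0.7 0.3]
```

View pics/wd2.png

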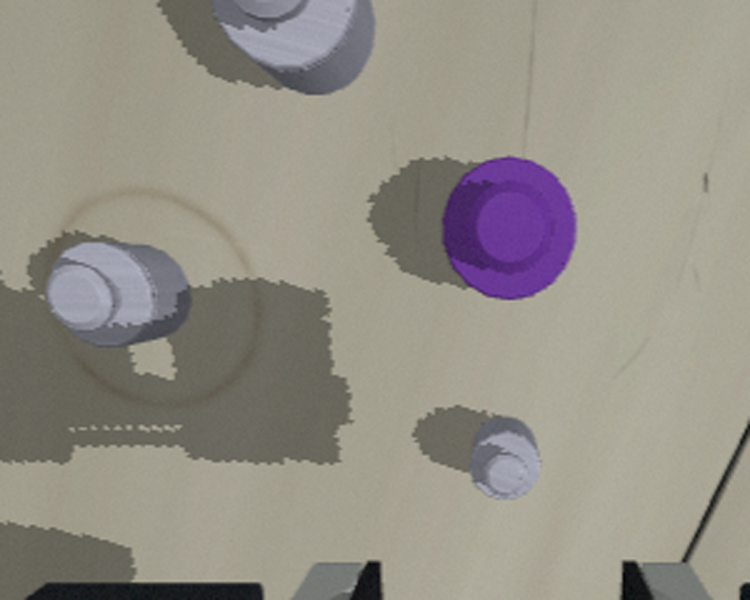

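In this crop W2's knob is at (509,473), W3's at (82,296), and the purple decoy is at (509,228).

Run:
```python
from h import *
f=dict(np.load("pics/wd.npz"))
for n,p,z in(("w2k",(263.6,189.2),.046),("w2s",(262,185.6),.033),("w3k",(92.8,118.4),.052),("w3s",(101.2,116.8),.036)): 
  q=ray(f,p,z);print(n,q,tool([*q,.031])[0])
```

```text
w2k [ 0.45186559 -0.08339974] [  1.8   4.3 130.4]
w2s [ 0.4532544  -0.08279767] [  1.7   2.8 130.4]
w3k [ 0.62082748 -0.09510324] [  70.7 -150.4  130.3]
w3s [ 0.62222018 -0.0953894 ] [  71.4 -151.6  130.3]
```

```bash
python3 -m jog '[[0.4,[2,3,40],0],[0.4,[2,3,85],0],[0.4,[2,3,115],0],[0.4,[2,3,130],0],[0.4,[2,3,130],0],[-1,[2,3,130],0],[-1,[2,3,130],0],[-1,[2,3,130],0],[-1,[2,3,130],0],[-1,[2,3,130],0]]' 25
python3 - <<'E'
from h import *
print(tool([.5307,.2692,.16])[0])
E
```

```text
t: 10.15
eef_pos: [0.4535, -0.0838, 0.0321]
ee_rot: [-3.14, -0.0, -1.222]
force: [-0.2, 0.8, 5.5]
width: 0.0292
gripper_force: 25.0
[-305.3 -193.5 -127.7]
```

```bash
python3 -m jog '[[-1,[0,0,-20],0],[-1,[0,0,-70],0],[-1,[-15,-10,-110],0],[-1,[-55,-35,-110],0],[-1,[-105,-67,-110],0],[-1,[-155,-98,-110],0],[-1,[-205,-130,-110],0],[-1,[-250,-158,-110],0],[-1,[-285,-181,-110],0],[-1,[-305,-193,-110],0],[-1,[-305,-193,-100],0],[-1,[-305,-193,-70],0],[-1,[-305,-193,-45],0],[-1,[-305,-193,-45],0],[-1,[-305,-193,-45],0]]'
python3 - <<'E'
from h import *
print(tool([.5307,.2692,.053])[0])
E
```

```text
t: 12.02
eef_pos: [0.5303, 0.2682, 0.0773]
ee_rot: [-3.141, -0.0, -1.222]
force: [-0.6, 0.3, -2.2]
width: 0.0291
gripper_force: 25.0
[-0.8 -0.7 24.3]
```

```bash
python3 -m jog '[[-1,[-1,-1,8],0],[-1,[-1,-1,15],0],[-1,[-1,-1,20],0],[-1,[-1,-1,22],0],[-1,[-1,-1,24],0],[-1,[-1,-1,24],0],[-0.2,[-1,-1,24],0],[0.1,[-1,-1,24],0],[0.2,[-1,-1,24],0],[0.2,[-1,-1,24],0],[0.2,[-1,-1,-10],0],[0.2,[-1,-1,-60],0],[0.2,[-1,-1,-84],0],[0.2,[-1,-1,-84],0]]'; python3 look.py we;  python3 - <<'E'
import cv2
a=cv2.imread('pics/we.png');cv2.imwrite('pics/we2.png',cv2.resize(a[0:270,160:360],(560,600*270//216),interpolation=cv2.INTER_CUBIC)[:600])
from h import *
print(tool([.6218,-.0952,.16])[0])
E
```

```text
t: 13.78
eef_pos: [0.5316, 0.2708, 0.163]
ee_rot: [-3.137, 0.002, -1.222]
force: [-0.1, 0.0, -1.0]
width: 0.0528
gripper_force: 0.0
13.825 [0.5308 0.2703 0.1613] [-3.140e+00  1.000e-03 -1.222e+00] 0.05244590363426632 [ 0.3 -0.  -0.7]
[374.6  39.4   0.8]
```

View pics/we2.png

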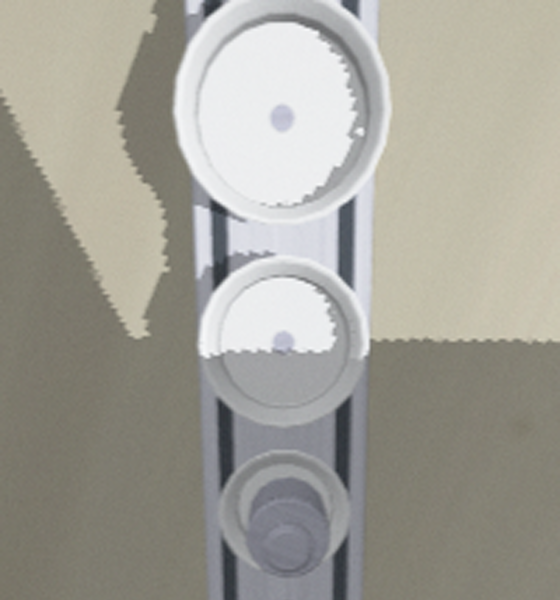

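W2 is seated in S2 at crop (287,520). The floor dots of S3 and S4 are at crop (283,340) and (282,117). Next is W3.

```bash
python3 - <<'E'
from h import *
f=dict(np.load("pics/we.npz"))
print(ray(f,(261.1,122.4),.021),ray(f,(260.7,42.1),.021))
E
python3 -m jog '[[0.5,[25,3,0],0],[0.5,[70,7,0],0],[0.5,[120,13,0],0],[0.5,[170,18,0],0],[0.5,[220,23,0],0],[0.5,[270,28,0],0],[0.5,[320,34,0],0],[0.5,[355,37,0],0],[0.5,[375,39,0],0],[0.5,[375,39,0],0],[0.5,[375,39,0],0]]'; python3 look.py wf;  python3 - <<'E'
import cv2
a=cv2.imread('pics/wf.png');cv2.imwrite('pics/wf2.png',cv2.resize(a[0:240,130:430],(750,600),interpolation=cv2.INTER_CUBIC)[:600])
E
```

```text
[0.55282086 0.20957463] [0.57845375 0.14062275]
t: 15.2
eef_pos: [0.6218, -0.0951, 0.16]
ee_rot: [3.141, 0.0, -1.221]
force: [0.1, -0.3, 0.2]
width: 0.0655
gripper_force: 0.0
15.25 [ 0.6219 -0.0948  0.1602] [ 3.141  0.    -1.221] 0.0656772660998872 [-0.4  0.4 -0.1]
```

View pics/wf2.png

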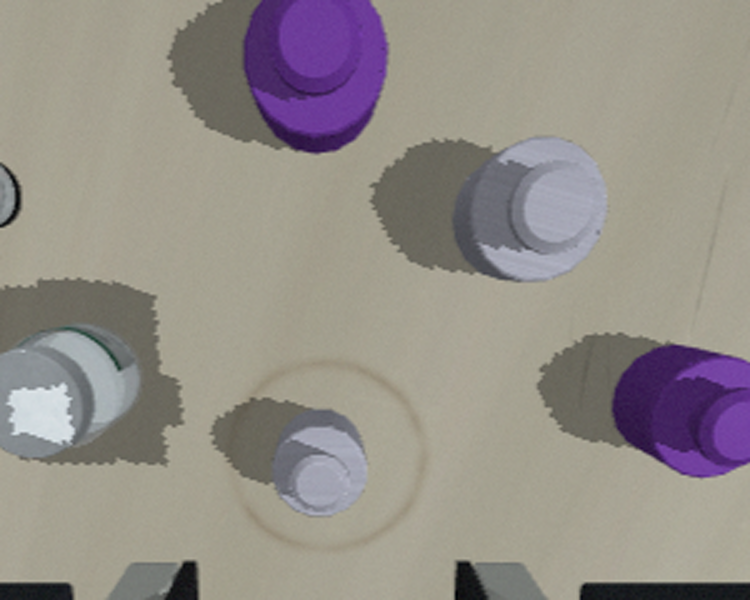

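W3's knob is at crop (320,482), the bottle base at (110,375) well clear of the finger path, and W4 at (540,208).

Run:
```python
from h import *
f=dict(np.load("pics/wf.npz"))
for n,p,z in(("w3k",(258,192.8),.052),("w3s",(258,187.2),.036),("w4k",(353.6,82.4),.06),("w4s",(345.6,83.2),.04)): 
  q=ray(f,p,z);print(n,q,tool([*q,.032])[0])
```

```text
w3k [ 0.62313431 -0.09479474] [  0.5  -1.2 128.2]
w3s [ 0.62353094 -0.0955791 ] [  1.3  -1.3 128.2]
w4k [ 0.58179211 -0.21626969] [100.4  79.3 128.2]
w4s [ 0.58277173 -0.21674881] [101.2  78.5 128.2]
```

```bash
python3 -m jog '[[0.5,[1,-1,40],0],[0.5,[1,-1,85],0],[0.5,[1,-1,113],0],[0.5,[1,-1,128],0],[0.5,[1,-1,128],0],[-1,[1,-1,128],0],[-1,[1,-1,128],0],[-1,[1,-1,128],0],[-1,[1,-1,128],0],[-1,[1,-1,128],0]]' 35
python3 - <<'E'
from h import *
print(tool([.5528,.2098,.054])[0])
E
```

```text
t: 16.5
eef_pos: [0.6242, -0.0963, 0.0335]
ee_rot: [-3.14, -0.001, -1.222]
force: [-0.9, 2.0, 5.4]
width: 0.0391
gripper_force: 35.0
[-312.   -37.7  -20.6]
```

```bash
python3 -m jog '[[-1,[0,0,-20],0],[-1,[0,0,-70],0],[-1,[-15,-2,-110],0],[-1,[-55,-7,-110],0],[-1,[-105,-13,-110],0],[-1,[-155,-19,-110],0],[-1,[-205,-25,-110],0],[-1,[-255,-31,-110],0],[-1,[-292,-35,-110],0],[-1,[-312,-38,-110],0],[-1,[-312,-38,-100],0],[-1,[-312,-38,-70],0],[-1,[-312,-38,-45],0],[-1,[-312,-38,-45],0],[-1,[-312,-38,-45],0]]'
python3 - <<'E'
from h import *
print(tool([.5528,.2098,.0545])[0])
E
```

```text
t: 18.38
eef_pos: [0.553, 0.2093, 0.0781]
ee_rot: [-3.141, -0.0, -1.222]
force: [0.1, -0.1, -3.2]
width: 0.0391
gripper_force: 35.0
[-0.5  0.1 23.6]
```

```bash
python3 -m jog '[[-1,[0,0,8],0],[-1,[0,0,15],0],[-1,[0,0,20],0],[-1,[0,0,22],0],[-1,[0,0,24],0],[-1,[0,0,24],0],[0,[0,0,24],0],[0.4,[0,0,24],0],[0.5,[0,0,24],0],[0.5,[0,0,24],0],[0.5,[0,0,-10],0],[0.5,[0,0,-60],0],[0.5,[0,0,-84],0],[0.5,[0,0,-84],0]]'; python3 look.py wg;  python3 - <<'E'
import cv2
a=cv2.imread('pics/wg.png');cv2.imwrite('pics/wg2.png',cv2.resize(a[0:270,160:360],(560,750),interpolation=cv2.INTER_CUBIC)[:600])
from h import *
print(tool([.5823,-.2168,.16])[0])
E
```

```text
t: 20.12
eef_pos: [0.5535, 0.2106, 0.1639]
ee_rot: [-3.137, 0.001, -1.222]
force: [-0.2, 0.5, -0.0]
width: 0.0657
gripper_force: 0.0
20.175 [0.5527 0.2101 0.1623] [-3.140e+00  1.000e-03 -1.222e+00] 0.06573467634155687 [-0.  -0.  -0.4]
[411.3 118.1   1.7]
```

View pics/wg2.png

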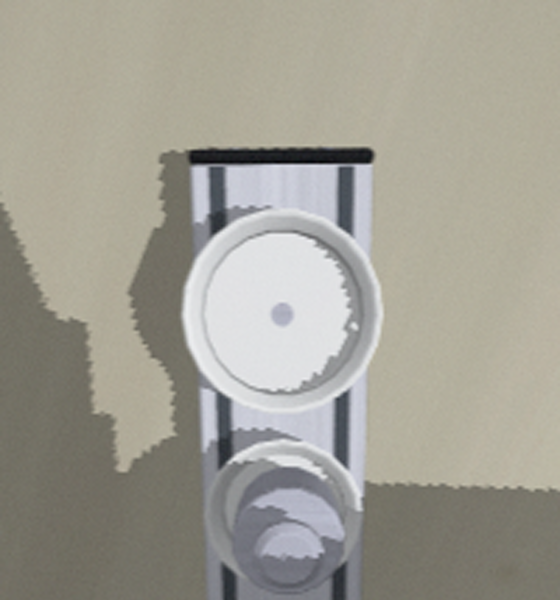

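W3 is seated in S3 at crop (287,520), and S4's floor dot is at crop (282,314). Next is W4.

```bash
python3 - <<'E'
from h import *
f=dict(np.load("pics/wg.npz"))
print(ray(f,(260.7,113),.021))
E
python3 -m jog '[[0.75,[25,7,0],0],[0.75,[70,20,0],0],[0.75,[120,34,0],0],[0.75,[170,49,0],0],[0.75,[220,63,0],0],[0.75,[270,78,0],0],[0.75,[320,92,0],0],[0.75,[365,105,0],0],[0.75,[395,113,0],0],[0.75,[411,118,0],0],[0.75,[411,118,20],0],[0.75,[411,118,60],0],[0.75,[411,118,60],0],[0.75,[411,118,60],0]]'
python3 - <<'E'
from h import *
print(tool([.5823,-.2168,.034])[0])
E
```

```text
[0.57839392 0.14071085]
t: 21.92
eef_pos: [0.5827, -0.2166, 0.1023]
ee_rot: [3.142, -0.001, -1.221]
force: [0.9, 0.7, 0.6]
width: 0.0769
gripper_force: 0.0
[ 0.1  0.4 68.3]
```

```bash
python3 -m jog '[[0.75,[0,0,25],0],[0.75,[0,0,50],0],[0.75,[0,0,68],0],[0.75,[0,0,68],0],[-1,[0,0,68],0],[-1,[0,0,68],0],[-1,[0,0,68],0],[-1,[0,0,68],0],[-1,[0,0,68],0]]' 45
python3 - <<'E'
from h import *
print(tool([.5784,.1407,.055])[0])
E
```

```text
t: 23.05
eef_pos: [0.5829, -0.2167, 0.0343]
ee_rot: [-3.14, -0.001, -1.221]
force: [0.0, 1.0, 5.0]
width: 0.0491
gripper_force: 45.0
[-337.4 -118.2  -20.8]
```

```bash
python3 -m jog '[[-1,[0,0,-20],0],[-1,[0,0,-70],0],[-1,[-15,-5,-110],0],[-1,[-55,-19,-110],0],[-1,[-105,-37,-110],0],[-1,[-155,-54,-110],0],[-1,[-205,-72,-110],0],[-1,[-255,-89,-110],0],[-1,[-302,-106,-110],0],[-1,[-327,-114,-110],0],[-1,[-337,-118,-110],0],[-1,[-337,-118,-100],0],[-1,[-337,-118,-70],0],[-1,[-337,-118,-45],0],[-1,[-337,-118,-45],0],[-1,[-337,-118,-45],0]]'
python3 - <<'E'
from h import *
print(tool([.5784,.1407,.0553])[0])
E
```

```text
t: 25.05
eef_pos: [0.5782, 0.1396, 0.079]
ee_rot: [-3.141, -0.0, -1.222]
force: [1.0, 0.8, -6.0]
width: 0.0494
gripper_force: 45.0
[-1.  -0.5 23.7]
```

```bash
python3 -m jog '[[-1,[-1,-1,8],0],[-1,[-1,-1,15],0],[-1,[-1,-1,20],0],[-1,[-1,-1,22],0],[-1,[-1,-1,24],0],[-1,[-1,-1,24],0],[0.2,[-1,-1,24],0],[0.6,[-1,-1,24],0],[0.75,[-1,-1,24],0],[0.75,[-1,-1,24],0],[0.75,[-1,-1,-10],0],[0.75,[-1,-1,-60],0],[0.75,[40,-1,-100],0],[0.75,[90,-1,-100],0],[0.75,[90,-1,-100],0],[0.75,[90,-1,-100],0]]'
python3 - <<'E'
from h import *
f=optics.grab_frame("top");a=f["color"][:,:,::-1]
o=np.vstack([cv2.resize(a[175:250,90:240],(800,400),interpolation=cv2.INTER_CUBIC),cv2.resize(optics.grab_frame("scene")["color"][150:225,80:380,::-1],(800,200),interpolation=cv2.INTER_CUBIC)])
cv2.imwrite("pics/end.png",o)
E
```

```text
t: 27.05
eef_pos: [0.6094, 0.0558, 0.1783]
ee_rot: [3.141, 0.0, -1.223]
force: [0.3, 0.5, -0.3]
width: 0.0764
gripper_force: 0.0
```

View pics/end.png

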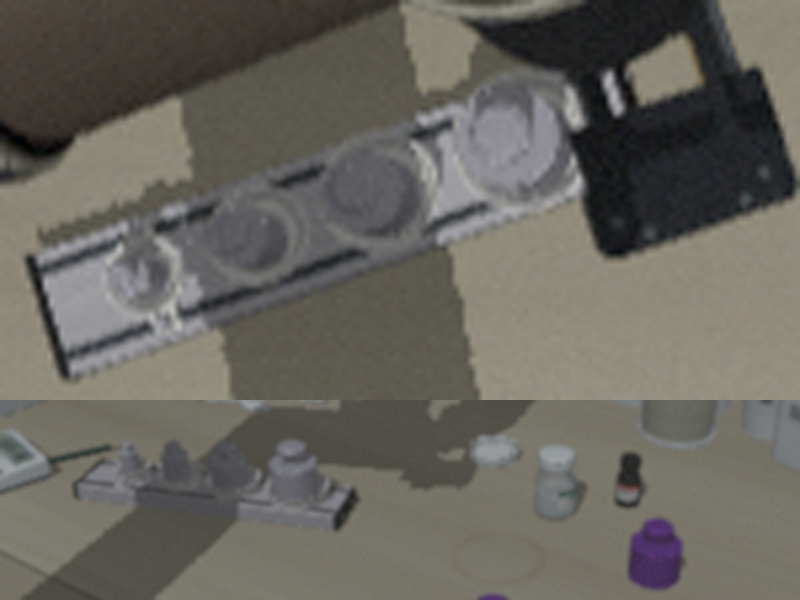

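All four weights stand upright in their own sockets, the bottle is where it was, and the gripper is clear.

```bash
python3 -c "
from station import order;print(order.job_done())"
```

```text
the job is handed in; nothing more can be done
None
```

The four steel weights stand upright in size order, each fully down in its own socket on the rail and released; the gauge and bottle were never touched, and the job was handed in at about 27 s, with no verdict returned.

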